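# Assemble a drip coffee filter on its cup

### The job

Put the steel drip coffee filter together on the white cup, one part at a time from the bottom up: the brimmed drip plate seated on the cup's mouth, the brewing chamber standing in the plate's collar, the press lying flat inside the chamber with its knob up, and last the domed lid closing the chamber. Leave the cup where it stands and do not disturb the soap block, the tape roll or the saucer.

Things in the scene. Friction and masses are not known exactly. Their poses are not given: they have to be found in the camera images.
- plate: Steel drip plate, loose, 110 g, right side up, 92 mm across, 21 mm high. Origin: centre of underside, z up (mm): solid boss 48 across, z 0-6, drops into the cup's mouth (7 play all round); flat brim 92 across, z 6-9, rests on the cup's rim; on it an upright open ring, the collar, 52 outside, 48 inside, z 9-21. Grasp across the outside of the collar, fingertips just above the brim.
- chamber: Steel chamber, about 130 g, upright, open top, 56 mm wide (58 over beads), 46 high. Origin: underside centre, z up. Two wire ears, 18 wide, reach 39 from the axis along its +y and -y at z 40. Foot 41 wide, z 0-14, chamfered, goes into the plate's collar onto the brim: origin then 9 above the plate's. Inside 52 wide, floor at z 18, rim 46. Grasp across the body, fingers closing along its own x.
- press: Steel press, loose, 70 g, standing knob up: perforated disc 42 mm across, 4.5 thick; 6 mm stem; knob 14 across, z 31-46. Origin: centre of the disc's underside, z up. In the chamber the disc lies on the floor (origin 18 mm above the chamber's) and the knob stands 18 mm above the chamber's rim, so the fingers can stay above the rim.
- lid: Domed steel lid, black knob, loose, 90 g, right side up, 64 mm across, 48 high. Origin: underside centre, z up. Thin locating lip 45 outside, z 0-5, goes inside the chamber's mouth; flange z 5-8 rests on the chamber's rim: origin then 41 mm above the chamber's. Hollow dome, up to z 30.5, clears the press knob. Knob 16 across, z 33-48: grasp it.
- cup_mouth (a point): Centre of the white coffee cup's mouth at rim level, about 53 mm above the table, z up. The cup is loose (260 g), upright on the table, 70 mm across the rim outside, about 64 inside; its ear handle reaches about 58 mm from this point. Plate seated: its origin is 6 mm below this point.
- soap_brick: Bystander: reddish-brown wrapped soap block, 79 x 95 x 52 mm, loose; origin at the centre of its underside.
- tape_roll: Bystander: roll of yellowish tape lying flat, 102 mm across, 18 mm high, loose; origin at the centre of its underside.
- saucer: Bystander: plain white saucer, 130 mm across, 16 mm high, loose; origin at the centre of its underside.
Mind the look-alikes: they are no part of the job. What is shaped like the plate but pink, red or turquoise is not meant.

How it is judged:
On the way, in this order (a step that is already met when the one before it is completed fails the run):
1. the drip plate is seated on the cup and let go (z of plate in the frame of cup_mouth between -0.01 and -0.002 m and horizontal distance between plate and cup_mouth below 0.011 m and angle between plate's own z axis and vertical below 0.08 rad and contact force between the fingers and plate below 0.1 N), for 0.2 s.
2. the chamber stands in the plate's collar, on the cup, and is let go (z of plate in the frame of cup_mouth between -0.01 and -0.002 m and horizontal distance between plate and cup_mouth below 0.011 m and angle between each of plate, chamber's own z axis and vertical below 0.08 rad and z of chamber in the frame of plate between 0.005 and 0.013 m and horizontal distance between chamber and plate below 0.008 m and contact force between the fingers and chamber below 0.1 N), for 0.2 s.
3. the press lies in the chamber on the stack and is let go (z of plate in the frame of cup_mouth between -0.01 and -0.002 m and horizontal distance between plate and cup_mouth below 0.011 m and angle between each of plate, chamber's own z axis and vertical below 0.08 rad and z of chamber in the frame of plate between 0.005 and 0.013 m and horizontal distance between chamber and plate below 0.008 m and z of press in the frame of chamber between 0.014 and 0.022 m and horizontal distance between press and chamber below 0.009 m and angle between press's own z axis and vertical below 0.12 rad and contact force between the fingers and press below 0.1 N), for 0.2 s.
4. the lid closes the chamber and is let go (z of plate in the frame of cup_mouth between -0.01 and -0.002 m and horizontal distance between plate and cup_mouth below 0.011 m and angle between each of plate, chamber, lid's own z axis and vertical below 0.08 rad and z of chamber in the frame of plate between 0.005 and 0.013 m and horizontal distance between chamber and plate below 0.008 m and z of press in the frame of chamber between 0.014 and 0.022 m and horizontal distance between each of press, lid and chamber below 0.009 m and angle between press's own z axis and vertical below 0.12 rad and z of lid in the frame of chamber between 0.037 and 0.045 m and contact force between the fingers and lid below 0.1 N), for 0.2 s.
At the end, for the whole second after the job is handed in: Plate within 11 mm of the centre of the cup's mouth, chamber within 8 mm of the plate's centre, press and lid within 9 mm of the chamber's; each within 4 mm of its seated height and level (0.08 rad, press 0.12); all let go and at rest (z of plate in the frame of cup_mouth between -0.01 and -0.002 m and horizontal distance between plate and cup_mouth below 0.011 m and angle between each of plate, chamber, lid's own z axis and vertical below 0.08 rad and z of chamber in the frame of plate between 0.005 and 0.013 m and horizontal distance between chamber and plate below 0.008 m and z of press in the frame of chamber between 0.014 and 0.022 m and horizontal distance between each of press, lid and chamber below 0.009 m and angle between press's own z axis and vertical below 0.12 rad and z of lid in the frame of chamber between 0.037 and 0.045 m and linear speed of each of plate, chamber, press, lid below 0.02 m/s); the robot touches nothing.
It fails at once if the cup is pushed more than 30 mm from where it stood (distance of cup_mouth from where it was at the start of the episode above 0.03 m).
It fails at once if the soap block is moved by more than 20 mm (distance of soap_brick from where it was at the start of the episode above 0.02 m).
It fails at once if the tape roll is moved by more than 20 mm (distance of tape_roll from where it was at the start of the episode above 0.02 m).
It fails at once if the saucer is moved by more than 20 mm (distance of saucer from where it was at the start of the episode above 0.02 m).
It also fails if it takes over 109 s, if anything falls off the work surface, if the arm or the gripper's body presses on something with over 40 N, if the wrist force passes 120 N, or if a joint passes its speed limit or range.

### The arm

A 7-joint arm with a two-finger parallel gripper is mounted at the origin on a cart in front of the work surface, level with it; the furniture and walls round the work are solid. World frame = base frame: x ahead of the robot, y to its left, z up, the work surface at z = 0. Lengths are in m, angles in rad, forces in N, time in s.
With the tool pointing down it reaches from about 0.4 to 0.875 m from the base axis. Payload 6.5 kg.
Tool frame: the origin (TCP) lies at the very end of the fingers, on their centre line; the grasp point (between the pads) lies robot.grip_depth behind it (robot.grip_depth is the distance from the TCP to the grasp point, in m); z points along the fingers, x is the direction in which the jaws open and shut, and the axes are right-handed (so a half turn about z gives the same grasp; the last joint's range is limited). The gripper opens to 85 mm and grips with 20 to 120 N. Pads are 22 mm wide; open, the fingers measure 114 mm over their backs; the gripper's body (76 mm by 85 mm) begins 54 mm behind the grasp point. The pads swing forward as they close: fully open they stand 13 mm farther back than shut.
Start: joints at [-1.234, 0.536, -0.004, 1.538, 0.003, 1.067, -0.071], TCP at [0.255, 0.598, 0.231] pointing down, gripper open.
Joint ranges: [-2.7, 2.7], [-0.37, 2.16], [-1.27, 1.26], [0.24, 2.4], [-1.31, 4.45], [0.19, 1.91], [-2.76, 2.76]. Speed limits (rad/s): [2.39, 2.39, 3.14, 3.14, 3.14, 3.14, 3.14].

### API

Orientations are given as a rotation vector (axis times angle).
In Python, from station import robot, imaging gives the robot as it stands.
- The arm moves only by the tool arm_command, never from a script. Its argument "moves" is a list that holds one entry, the list of rows, each a list of 5 numbers: the opening, from -1 (shut) to 1 (fully open), so that 0 is half open, then the shift along the tool's x, y, z in cm, then the turn about the tool's z in degrees. A call has 1 to 12 rows; each row is the pose to reach, as a shift and turn from the pose commanded when the call began, along the tool's axes at that moment; what a row does not reach only later rows make up. A row lasts 1/10 s, in which the tool goes at most 50 mm and 8.59 degrees, less where a joint would pass 70% of its speed; a pose out of reach is approached as far as the arm can. A call with a gripper value outside its range is refused whole. The fingers move at their own pace and stop on an object; "squeeze" is the grip in N (left out, the last holds). Time passes only in rows, so rows that repeat a pose let the fingers close. It gives the time, the measured TCP pose, the force and the opening at its end, in the units of the state.
- robot.sense(): the state, without advancing time (a new reading comes with each control period).
- imaging.read_camera(name): name is "scene" or "top" or "wrist"; returns a dict with "img" (400x640x3 uint8, blue, green, red), "range_z" (400x640 float32, m along the optical axis (not along the pixel's ray), 0 where there is no reading), "mtx" (3x3 intrinsics, pixels), "xyz" and "attitude" of the camera in the world; the wrist camera has in their place "mount" (4x4, takes a point from camera to tool coordinates, whose origin is the TCP and whose axes are the tool frame's). Camera axes: x right, y up, looking along -z (the intrinsics and any distortion apply to the point x, -y, -z); pixel columns grow to the right and rows downward; lengths in m; the calibration is good to about 2 mm. A picture is of the moment at which its call begins: read the wrist's pose just before it.
- robot.finish_job(): hands the job in, once; it reports no verdict.
The state is a dict: "t": time; "joint_pos": joint angles; "joint_vel": joint speeds; "joint_efforts": joint torques, N m; "eef_pos": TCP position; "orientation": TCP orientation; "contact_force": force on the tool from outside, world axes, zero at the start; "wrist_torque": the same for the moment, N m; "opening": opening from 0.0 (shut) to 1.0 (fully open).
Only numpy, scipy, OpenCV 4.12 (cv2) and the standard library are available. Lean on these libraries where they do the work, as an engineer would, in place of code of your own. Each camera call takes 0.05 s, during which the arm holds its last target. There are 200 camera calls.

## Working session

There is one attempt and no reset: what is moved stays moved. The work goes in short steps, Python scripts to look and compute and a tool call to move; the robot and the scene stay as the last step left them, time stands still between calls to the robot, and variables do not carry over. Pictures are saved under pics/ and viewed, about 12 in all and at most 16, crops included, and the job is handed in when it is done.

Besides the shell and the picture viewer there is one more tool, called after "Emit:" as name(argument=value, ...) on one line, values as JSON. arm_command: Moves the arm, as the interface text tells. Its arguments: {"type":"object","properties":{"moves":{"type":"array","items":{"type":"array","items":{"type":"array","items":{"type":"number"}}}},"squeeze":{"type":"number"}},"required":["moves"]}

```bash
mkdir -p pics; cat > h.py <<'E'
import numpy as np, cv2
from scipy.spatial.transform import Rotation as R
from station import robot, imaging
def pose():
    s=robot.sense(); o=s["orientation"]
    T=np.eye(4);T[:3,:3]=R.from_rotvec(o).as_matrix();T[:3,3]=s["eef_pos"];return T,s
def cam(name,save=None):
    T,s=pose(); d=imaging.read_camera(name)
    if "mount" in d: C=T@np.array(d["mount"])
    else:
        C=np.eye(4);a=np.array(d["attitude"])
        C[:3,:3]=a if a.shape==(3,3) else (R.from_rotvec(a).as_matrix() if a.size==3 else R.from_quat(a).as_matrix())
        C[:3,3]=d["xyz"]
    z=d["range_z"];K=np.array(d["mtx"]);v,u=np.mgrid[:z.shape[0],:z.shape[1]]
    P=np.stack([(u-K[0,2])/K[0,0]*z,-(v-K[1,2])/K[1,1]*z,-z],-1)
    W=P@C[:3,:3].T+C[:3,3]; W[z==0]=np.nan
    if save: cv2.imwrite(f"pics/{save}.png",d["img"])
    return d,W,C
E
python3 - <<'E'
from h import *
T,s=pose();print({k:np.round(v,4) for k,v in s.items()},robot.grip_depth);print(T.round(3))
for n in("scene","top","wrist"):
    d,W,C=cam(n,n+"0");print(n,{k:v for k,v in d.items() if k not in("img","range_z")});np.save(n,W)
E
```

```text
{'t': np.float64(0.0), 'joint_pos': array([-1.2342,  0.5372, -0.0045,  1.5388,  0.0026,  1.0673, -0.0712]), 'joint_vel': array([ 0.0002, -0.0009, -0.0007,  0.0003,  0.0015, -0.0008, -0.0008]), 'joint_efforts': array([ 4.00000e-04, -5.83407e+01,  1.04880e+00, -2.59098e+01,
        1.23000e-02,  9.70000e-03, -0.00000e+00]), 'eef_pos': array([0.2545, 0.5974, 0.2304]), 'orientation': array([ 2.6200e+00,  1.7316e+00, -2.2000e-03]), 'contact_force': array([-0.7635,  0.1335,  0.2519]), 'wrist_torque': array([-0.006 , -0.0322, -0.044 ]), 'opening': np.float64(0.9996)} 0.0187
[[ 0.392  0.92  -0.001  0.255]
 [ 0.92  -0.392 -0.002  0.597]
 [-0.002  0.    -1.     0.23 ]
 [ 0.     0.     0.     1.   ]]
scene {'mtx': array([[450.54997208,   0.        , 315.24683786],
       [  0.        , 450.54997208, 193.79955469],
       [  0.        ,   0.        ,   1.        ]]), 'xyz': array([-0.32955901, -0.59197629,  1.18664915]), 'attitude': array([ 0.69371064, -0.37916537, -0.89762158])}
top {'mtx': array([[407.83809381,   0.        , 318.60164743],
       [  0.        , 407.83809381, 196.57177394],
       [  0.        ,   0.        ,   1.        ]]), 'xyz': array([ 4.10397221e-01, -9.85872893e-04,  1.28281855e+00]), 'attitude': array([ 0.10036442, -0.08817584, -1.54397853])}
wrist {'mtx': array([[302.26951146,   0.        , 322.68662931],
       [  0.        , 302.26951146, 195.25252647],
       [  0.        ,   0.        ,   1.        ]]), 'mount': array([[ 9.99999437e-01,  1.02566171e-03, -2.72992902e-04,
         7.50282432e-05],
       [ 9.05700735e-04, -9.58721784e-01, -2.84344371e-01,
        -7.10377801e-02],
       [-5.53365375e-04,  2.84343964e-01, -9.58722173e-01,
        -1.42379615e-01],
       [ 0.00000000e+00,  0.00000000e+00,  0.00000000e+00,
         1.00000000e+00]])}
```

View pics/top0.png

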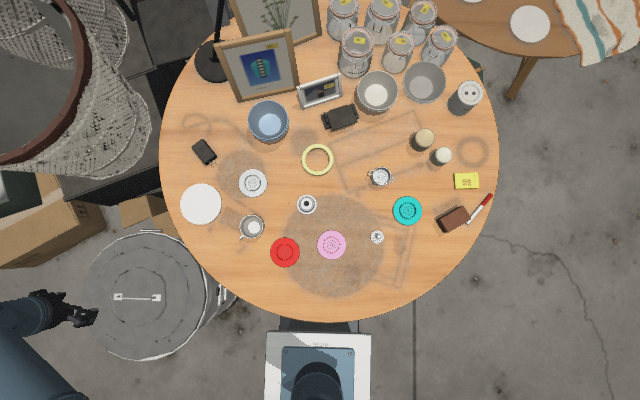

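View pics/scene0.png

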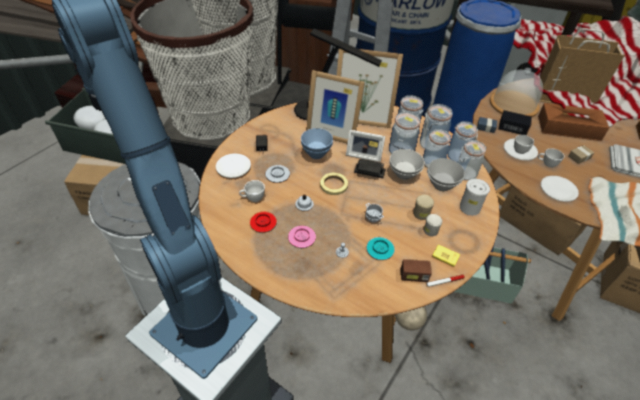

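Top view: steel plate (253,183), cup (251,227), lid (307,205), press (377,237), chamber (380,176), tape roll (318,160), saucer (200,204), soap (452,218); the pink, red and turquoise plates are decoys. Next I'll get their positions.

```bash
cat > loc.py <<'E'
from h import *
def blob(W,c,r,z0,z1):
    m=(np.hypot(W[...,0]-c[0],W[...,1]-c[1])<r)&(W[...,2]>z0)&(W[...,2]<z1)
    p=W[m]; 
    if len(p)<3: return None
    (x,y),rad=cv2.minEnclosingCircle(p[:,:2].astype(np.float32)); 
    return np.round([x,y,rad,np.median(p[:,0]),np.median(p[:,1]),np.percentile(p[:,2],98),len(p)],4)
E
python3 - <<'E'
from loc import *
for cam_ in("top",):
    W=np.load(cam_+".npy")
    for n,(u,v) in dict(plate=(253,183),cup=(251,227),lid=(307,205),press=(377,237),chamber=(380,176),tape=(318,148),saucer=(200,204),soap=(452,218),red=(285,252)).items():
        print(n,W[v,u].round(3),blob(W,W[v,u],.08,.006,.12))
E
```

```text
plate [0.603 0.22  0.004] [6.019e-01 2.242e-01 6.580e-02 6.058e-01 2.226e-01 2.050e-02 5.600e+02]
cup [0.464 0.22  0.006] [4.636e-01 2.235e-01 7.740e-02 4.643e-01 2.236e-01 5.530e-02 3.760e+02]
lid [0.534 0.045 0.041] [5.264e-01 3.840e-02 7.390e-02 5.373e-01 4.860e-02 4.780e-02 2.980e+02]
press [ 0.442 -0.169  0.044] [ 4.356e-01 -1.680e-01  7.250e-02  4.447e-01 -1.717e-01  4.780e-02
  6.000e+01]
chamber [ 0.633 -0.18   0.021] [ 6.348e-01 -1.847e-01  7.020e-02  6.327e-01 -1.834e-01  4.740e-02
  3.220e+02]
tape [0.722 0.017 0.004] [7.218e-01 1.660e-02 7.990e-02 6.996e-01 7.400e-03 4.290e-02 3.750e+02]
saucer [0.533 0.386 0.001] [5.333e-01 3.804e-01 6.580e-02 5.333e-01 3.843e-01 1.900e-02 1.009e+03]
soap [ 0.504 -0.394  0.05 ] [ 5.106e-01 -3.980e-01  7.500e-02  5.020e-01 -3.994e-01  5.580e-02
  5.700e+02]
red [0.389 0.111 0.008] [3.880e-01 1.111e-01 7.900e-02 3.898e-01 1.132e-01 2.140e-02 5.890e+02]
```

```bash
cat >> h.py <<'E'
def to(x,y,z,yaw=None):
    "shift in tool cm and turn deg to bring the TCP to x,y,z with tool x at yaw deg"
    T,s=pose(); d=T[:3,:3].T@(np.array([x,y,z])-T[:3,3])*100
    ya=np.degrees(np.arctan2(T[1,0],T[0,0])); t=0 if yaw is None else (ya-yaw+180)%360-180
    print("yaw",ya.round(2),"move",d.round(2),"turn",np.round(t,2))
E
python3 -c "
from h import *
to(.53,.22,.23,0)"
```

```text
yaw 66.93 move [-23.94  40.13   0.09] turn 66.93
```

Emit:
arm_command(moves=[[[1,-3,5,0,8],[1,-6,10,0,16],[1,-9,15,0,24],[1,-12,20,0,32],[1,-15,25,0,40],[1,-18,30,0,48],[1,-21,35,0,56],[1,-24,40,0,64],[1,-24,40.1,0,66.9],[1,-24,40.1,0,66.9],[1,-24,40.1,0,66.9],[1,-24,40.1,0,66.9]]])

```text
t: 1.35
eef_pos: [0.5291, 0.2205, 0.231]
orientation: [-3.141, -0.001, 0.001]
contact_force: [-0.5, 0.1, -0.3]
opening: 0.995
```

```bash
python3 - <<'E'
from loc import *
d,W,C=cam("wrist","w1");np.save("w1",W);T,s=pose();print(T.round(4))
for z0,z1,c,r in((.015,.03,(.605,.222),.06),(.006,.03,(.605,.222),.06),(.048,.07,(.464,.22),.045)): print(blob(W,c,r,z0,z1))
E
```

```text
[[ 1.000e+00  2.300e-03 -1.100e-03  5.287e-01]
 [ 2.300e-03 -1.000e+00  6.000e-04  2.215e-01]
 [-1.100e-03 -6.000e-04 -1.000e+00  2.310e-01]
 [ 0.000e+00  0.000e+00  0.000e+00  1.000e+00]]
[6.076e-01 2.197e-01 2.610e-02 6.104e-01 2.192e-01 2.230e-02 3.250e+02]
[6.078e-01 2.196e-01 4.590e-02 6.070e-01 2.218e-01 2.100e-02 4.240e+03]
[4.669e-01 2.124e-01 3.770e-02 4.612e-01 2.093e-01 5.410e-02 5.830e+02]
```

View pics/w1.png

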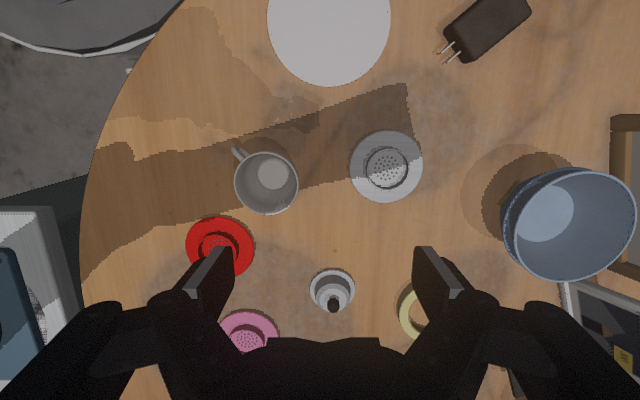

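The steel plate is at (386,167), the cup at (267,182) with its handle to the upper left, and the lid at (332,290). The plate fit matches its stated radii (26 and 46 mm). The cup blob includes the handle, so I'll fit the rim circle robustly.

```bash
cat >> loc.py <<'E'
from scipy.optimize import least_squares
def circ(W,c,r,z0,z1,rad):
    m=(np.hypot(W[...,0]-c[0],W[...,1]-c[1])<r)&(W[...,2]>z0)&(W[...,2]<z1); p=W[m][:,:2]
    f=least_squares(lambda q:np.hypot(*(p-q).T)-rad,c,loss="soft_l1",f_scale=.001)
    res=np.abs(f.fun); return f.x.round(4),len(p),np.median(np.abs(np.hypot(*(p-f.x).T)-rad)).round(4)
E
python3 - <<'E'
from loc import *
W=np.load("w1.npy")
print(circ(W,(.464,.215),.05,.05,.07,.0335))
print(circ(W,(.6077,.2197),.04,.016,.03,.025))
print(circ(np.load("top.npy"),(.464,.215),.05,.05,.07,.0335))
to(.6077,.2197,.12,0);to(.6077,.2197,.0115,0)
E
```

```text
(array([0.4678, 0.2106]), 525, np.float64(0.0009))
(array([0.6071, 0.22  ]), 303, np.float64(0.0005))
(array([0.4648, 0.2121]), 55, np.float64(0.0008))
yaw 0.13 move [ 7.92  0.2  11.09] turn 0.13
yaw 0.13 move [ 7.93  0.21 21.94] turn 0.13
```

Emit:
arm_command(moves=[[[0.5,4,0.2,4,0],[0.5,7.9,0.2,8,0],[0.5,7.9,0.2,12,0],[0.5,7.9,0.2,16,0],[0.5,7.9,0.2,17,0],[0.5,7.9,0.2,17,0]]])

```text
t: 2.0
eef_pos: [0.6067, 0.2193, 0.0601]
orientation: [3.141, 0.004, -0.005]
contact_force: [0.3, -0.8, 0.0]
opening: 0.751
```

```bash
python3 - <<'E'
from loc import *
d,W,C=cam("wrist","w2");np.save("w2",W);T,s=pose();print(T[:3,3].round(4),s["opening"])
L=(W-T[:3,3])@T[:3,:3]
m=(np.abs(L[...,1])<.008)&(L[...,2]<.013)&(L[...,2]>-.04)&(np.abs(L[...,0])<.07)
p=L[m];print(len(p))
for sgn in(-1,1):
    q=p[p[:,0]*sgn>0]; print(sgn,len(q),np.percentile(q[:,2],[50,90,98,100]).round(4),np.percentile(q[:,0]*sgn,[0,2,50]).round(4))
m2=(W[...,2]>.006);print(circ(W,(.6077,.2197),.04,.016,.03,.025))
to(.6077,.2197,.0115,0)
E
```

```text
[0.6085 0.2194 0.0622] 0.7505137820948945
2008
-1 995 [-0.0251 -0.0105 -0.0053 -0.0026] [0.0321 0.0324 0.0328]
1 1013 [-0.0249 -0.0107 -0.0053 -0.0035] [0.0308 0.031  0.0314]
(array([0.6074, 0.2205]), 1028, np.float64(0.0006))
yaw 0.12 move [-0.08 -0.03  5.07] turn 0.12
```

View pics/w2.png

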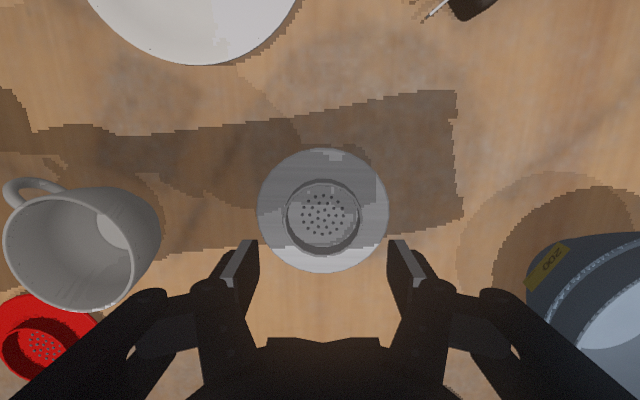

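The fingertips are about 3 mm behind the TCP at 64 mm opening, and the plate is centred between the fingers. I'll descend and grip.

Emit:
arm_command(moves=[[[0.5,-0.1,-0.1,3,0],[0.5,-0.1,-0.1,4.5,0],[0.5,-0.1,-0.1,5,0],[0.5,-0.1,-0.1,5,0],[0,-0.1,-0.1,5,0],[-0.2,-0.1,-0.1,5,0],[-0.2,-0.1,-0.1,5,0],[-0.2,-0.1,-0.1,5,0],[-0.2,-0.1,-0.1,5,0]]], squeeze=40)

```text
t: 2.95
eef_pos: [0.6087, 0.2194, 0.013]
orientation: [-3.141, -0.0, -0.003]
contact_force: [-1.3, -0.3, 5.5]
opening: 0.576
```

Emit:
arm_command(moves=[[[-0.2,0,0,-2,0],[-0.2,0,0,-6,0],[-0.2,0,0,-10,0],[-0.2,0,0,-10,0],[-0.2,0,0,-10,0]]])

```text
t: 3.45
eef_pos: [0.6084, 0.2193, 0.1127]
orientation: [-3.14, -0.001, -0.004]
contact_force: [0.5, 0.4, -2.1]
opening: 0.574
```

```bash
cat >> h.py <<'E'
def mpose(n=4):
    "mean TCP of n readings (arm at rest)"
    P=[]
    for _ in range(n): P.append(pose()[0][:3,3]); imaging.read_camera("wrist")
    return np.mean(P,0), np.std(P,0)
E
python3 - <<'E'
from loc import *
d,W,C=cam("wrist","w3");np.save("w3",W);T,s=pose();print(T.round(4),s["opening"],s["contact_force"])
L=(W-T[:3,3])@T[:3,:3]
# brim, in tool coords
m=(L[...,2]>-.004)&(L[...,2]<.013)&(np.hypot(L[...,0],L[...,1])<.06)
p=L[m];(x,y),r=cv2.minEnclosingCircle(p[:,:2].astype(np.float32));print(x,y,r,np.percentile(p[:,2],[2,50,98]))
A=np.c_[p[:,:2],np.ones(len(p))];b=p[:,2];k=b>np.median(b)-.003
print(np.linalg.lstsq(A[k],b[k],rcond=None)[0])
print(circ(W,(.4665,.2115),.05,.048,.06,.0335))
print(mpose())
E
```

```text
[[ 1.000e+00  4.000e-04 -3.000e-04  6.073e-01]
 [ 4.000e-04 -1.000e+00  2.000e-04  2.191e-01]
 [-3.000e-04 -2.000e-04 -1.000e+00  1.112e-01]
 [ 0.000e+00  0.000e+00  0.000e+00  1.000e+00]] 0.5724373031793399 [-0.17131992  0.86202602 -1.17460919]
0.002238604938611388 -0.0009158279863186181 0.04614472761750221 [-0.00199746  0.00275592  0.0041043 ]
[-0.00219567 -0.00126675  0.00276238]
(array([0.4682, 0.211 ]), 1764, np.float64(0.0009))
(array([0.60676991, 0.21886661, 0.11037851]), array([0.00029198, 0.00013744, 0.00053336]))
```

View pics/w3.png

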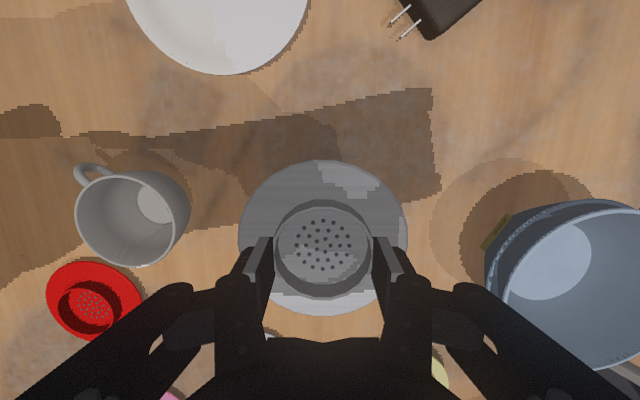

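The plate is held level. I'll carry it 140 mm back toward the cup and lower it to just above seating.

Emit:
arm_command(moves=[[[-0.2,-3,0.2,0,0],[-0.2,-7,0.5,0,0],[-0.2,-11,0.8,0,0],[-0.2,-14,0.9,0,0],[-0.2,-14,0.9,0,0],[-0.2,-14,0.9,0,0],[-0.2,-14,0.9,2.5,0],[-0.2,-14,0.9,4,0],[-0.2,-14,0.9,4.6,0],[-0.2,-14,0.9,5,0],[-0.2,-14,0.9,5,0]]])

```text
t: 4.8
eef_pos: [0.4683, 0.2098, 0.0612]
orientation: [3.141, -0.0, 0.0]
contact_force: [-0.6, -0.4, -0.6]
opening: 0.573
```

```bash
python3 - <<'E'
from loc import *
d,W,C=cam("scene");img=d["img"]
cv2.imwrite("pics/s4.png",cv2.resize(img[150:230,200:300],None,fx=7,fy=7,interpolation=cv2.INTER_CUBIC))
print(mpose(2))
E
```

```text
(array([0.46834739, 0.21004298, 0.06167054]), array([1.06361222e-05, 5.31925232e-05, 1.13053033e-04]))
```

View pics/s4.png

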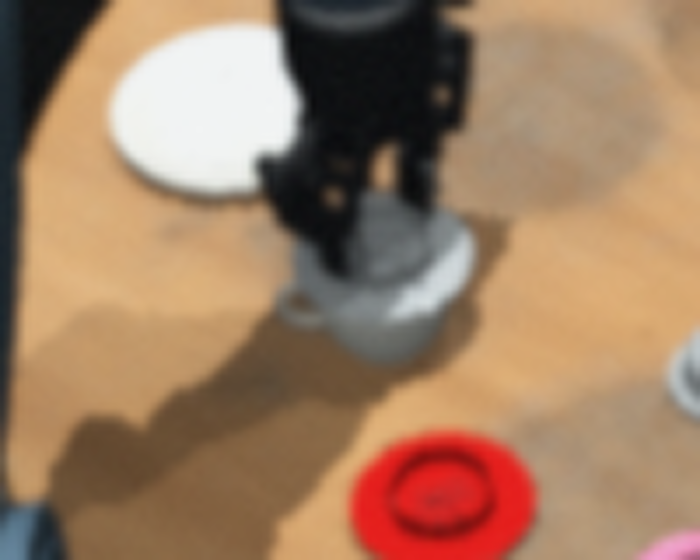

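The crop shows the brim right over the cup, centred, with no contact force yet. I'll lower it the last millimetres.

Emit:
arm_command(moves=[[[-0.2,0,0,0.1,0],[-0.2,0,0,0.2,0],[-0.2,0,0,0.25,0],[-0.2,0,0,0.25,0]]])

```text
t: 5.35
eef_pos: [0.468, 0.2102, 0.0597]
orientation: [-3.141, -0.001, -0.001]
contact_force: [-1.6, -1.1, 8.5]
opening: 0.569
```

Emit:
arm_command(moves=[[[0.1,0,0,0,0],[0.5,0,0,0,0],[0.5,0,0,0,0],[0.5,0,0,0,0],[0.5,0,0,-4,0],[0.5,0,0,-8,0],[0.5,0,0,-11,0],[0.5,0,0,-11,0],[0.5,0,0,-11,0]]])

```text
t: 6.25
eef_pos: [0.4677, 0.2102, 0.169]
orientation: [-3.141, -0.001, -0.001]
contact_force: [0.4, 0.3, -0.6]
opening: 0.755
```

```bash
python3 - <<'E'
from loc import *
d,W,C=cam("wrist","w5");np.save("w5",W);T,s=pose();print(T[:3,3].round(4))
print("collar",circ(W,(.468,.21),.035,.062,.08,.025))
print("brim",blob(W,(.468,.21),.06,.046,.08))
m=(np.hypot(W[...,0]-.468,W[...,1]-.21)<.043)&(np.hypot(W[...,0]-.468,W[...,1]-.21)>.03)&(W[...,2]>.04)&(W[...,2]<.064)
p=W[m];print(np.linalg.lstsq(np.c_[p[:,:2]-[.468,.21],np.ones(len(p))],p[:,2],rcond=None)[0],len(p))
wt=np.load("top.npy")
to(.63,-.18,.23,0)
E
```

```text
[0.4671 0.2099 0.1682]
collar (array([0.4689, 0.2115]), 605, np.float64(0.0006))
brim [4.686e-01 2.105e-01 4.640e-02 4.692e-01 2.138e-01 6.780e-02 8.095e+03]
[ 0.00039558 -0.0006296   0.05567437] 3716
yaw 0.04 move [16.26 39.   -6.18] turn 0.04
```

View pics/w5.png

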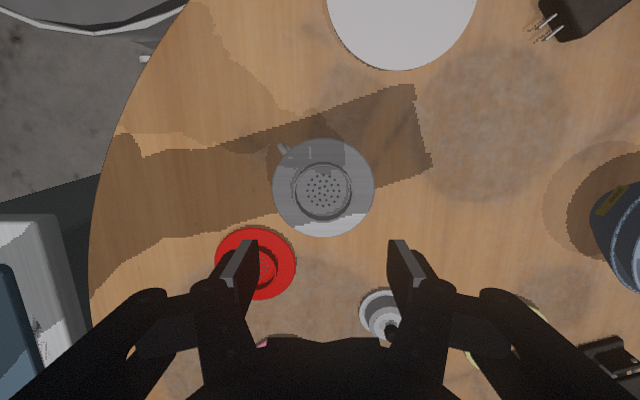

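The plate sits flat on the cup: tilt is under 0.001 rad and the brim top is at 55.7 mm. Moving to the chamber next.

Emit:
arm_command(moves=[[[1,1.8,4.3,-2,0],[1,3.6,8.6,-4,0],[1,5.4,12.9,-6,0],[1,7.2,17.2,-6.2,0],[1,9,21.5,-6.2,0],[1,10.8,25.8,-6.2,0],[1,12.6,30.1,-6.2,0],[1,14.4,34.4,-6.2,0],[1,16.3,38.5,-6.2,0],[1,16.3,39,-6.2,0],[1,16.3,39,-6.2,0],[1,16.3,39,-6.2,0]]])

```text
t: 7.5
eef_pos: [0.6302, -0.1783, 0.2293]
orientation: [-3.14, -0.002, 0.004]
contact_force: [-0.4, 0.6, 0.1]
opening: 1.008
```

```bash
python3 - <<'E'
from loc import *
d,W,C=cam("wrist","w6");np.save("w6",W);T,s=pose();print(T[:3,3].round(4))
print("rim",circ(W,(.633,-.183),.034,.04,.055,.027))
p=W[(np.hypot(W[...,0]-.633,W[...,1]+.183)<.05)&(W[...,2]>.033)&(W[...,2]<.055)]
r=np.array(circ(W,(.633,-.183),.034,.04,.055,.027)[0]);q=p[:,:2]-r
e=q[np.hypot(*q.T)>.032];print(len(e),np.hypot(*e.T).max())
for sg in(-1,1):
    k=e[e[:,1]*sg>0]
    if len(k): print(sg,k.mean(0).round(4),np.degrees(np.arctan2(*k.mean(0)[::-1])))
img=d["img"];cv2.imwrite("pics/w6c.png",cv2.resize(img[100:260,220:420],None,fx=3,fy=3))
for n,c in(("press",(.442,-.169)),("lid",(.534,.045))): print(n,W[...,2].shape,blob(W,c,.03,.03,.055))
E
```

```text
[ 0.6304 -0.1777  0.2297]
rim (array([ 0.6335, -0.1827]), 523, np.float64(0.0008))
134 0.03937855403919187
-1 [-0.0112 -0.0341] -108.21035181196591
1 [0.0111 0.0337] 71.84281487435965
press (400, 640) [ 4.479e-01 -1.762e-01  6.700e-03  4.502e-01 -1.748e-01  4.670e-02
  1.710e+02]
lid (400, 640) None
```

View pics/w6.png

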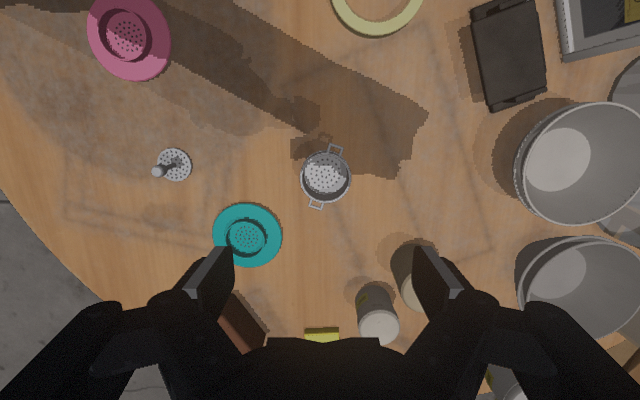

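The ears lie along 72°, so the jaws need yaw −18°. The press is at (172,165) and the chamber at (325,176).

```bash
python3 - <<'E'
from loc import *
W=np.load("w6.npy")
p=W[(np.hypot(W[...,0]-.633,W[...,1]+.183)<.13)&(np.hypot(W[...,0]-.633,W[...,1]+.183)>.05)&(W[...,2]>.03)&(W[...,2]<.12)]
q=p-[.633,-.183,0];print(len(q),np.hypot(q[:,0],q[:,1]).min(),p[:,2].max(),p.mean(0))
print(mpose());to(.633,-.1835,.02,-18)
E
```

```text
Traceback (most recent call last):
ValueError: zero-size array to reduction operation minimum which has no identity
```

Emit:
arm_command(moves=[[[1,0.3,0.5,4,8],[1,0.3,0.5,8,16],[1,0.3,0.5,12,18],[1,0.3,0.5,15,18],[1,0.3,0.5,15,18],[1,0.3,0.5,15,18]]])

```text
t: 8.15
eef_pos: [0.634, -0.1837, 0.0813]
orientation: [-3.103, 0.488, 0.0]
contact_force: [-0.0, -0.1, 1.0]
opening: 0.999
```

```bash
python3 - <<'E'
from loc import *
d,W,C=cam("wrist");T,s=pose();print(T[:3,3].round(4))
L=(W-T[:3,3])@T[:3,:3]
c,n,r=circ(W,(.633,-.183),.034,.04,.055,.027);print("rim",c,n,r,(np.r_[c,.046]-T[:3,3])@T[:3,:3])
q=W[(np.hypot(W[...,0]-c[0],W[...,1]-c[1])<.05)&(W[...,2]>.033)&(W[...,2]<.055)][:,:2]-c
e=q[np.hypot(*q.T)>.032]
for sg in(-1,1):
    k=e[e[:,1]*sg>0]
    if len(k): print(sg,len(k),np.degrees(np.arctan2(*k.mean(0)[::-1])))
to(c[0],c[1],.02,-18)
E
```

```text
[ 0.635  -0.1844  0.0826]
rim [ 0.6335 -0.1823] 1666 0.0008 [-0.00213948 -0.00156902  0.03654995]
-1 175 -108.13403477162487
1 225 71.95199827542805
yaw -17.91 move [-0.22 -0.16  6.25] turn 0.09
```

Emit:
arm_command(moves=[[[1,-0.1,-0.1,3,0],[1,-0.1,-0.1,5,0],[1,-0.1,-0.1,6.1,0],[1,-0.1,-0.1,6.1,0],[0,-0.1,-0.1,6.1,0],[-0.2,-0.1,-0.1,6.1,0],[-0.2,-0.1,-0.1,6.1,0],[-0.2,-0.1,-0.1,6.1,0],[-0.2,-0.1,-0.1,6.1,0],[-0.2,-0.1,-0.1,6.1,0]]], squeeze=40)

```text
t: 9.2
eef_pos: [0.6343, -0.1842, 0.0216]
orientation: [3.103, -0.491, 0.004]
contact_force: [-0.8, 0.3, 7.3]
opening: 0.631
```

Emit:
arm_command(moves=[[[-0.2,0,0,-2,0],[-0.2,0,0,-6,0],[-0.2,0,0,-11,0],[-0.2,0,0,-14,0],[-0.2,0,0,-14,0],[-0.2,0,0,-14,0]]])

```text
t: 9.8
eef_pos: [0.6334, -0.1835, 0.1604]
orientation: [-3.103, 0.49, -0.002]
contact_force: [-0.5, -0.2, -1.3]
opening: 0.627
```

```bash
python3 - <<'E'
from loc import *
d,W,C=cam("wrist","w7");T,s=pose();m,_=mpose(3);print(T[:3,3].round(4),m.round(4),s["opening"],s["contact_force"])
L=(W-T[:3,3])@T[:3,:3]
c,n,r=circ(L*[1,1,-1],(0,0),.034,.005,.045,.027);print(c,n,r)
p=L[(np.hypot(L[...,0],L[...,1])<.034)&(L[...,2]<-.003)&(L[...,2]>-.045)]
print(np.percentile(p[:,2],[2,10,50,90]).round(4))
rr=np.hypot(*(p[:,:2]-c).T);t=p[(rr>.0255)&(rr<.029)];k=t[:,2]<np.percentile(t[:,2],40);t=t[k]
print("tilt",np.linalg.lstsq(np.c_[t[:,:2],np.ones(len(t))],t[:,2],rcond=None)[0].round(4))
to(.468,.2105,.17,-18)
E
```

```text
[ 0.6326 -0.1832  0.1591] [ 0.6323 -0.1832  0.1586] 0.6313668296450873 [-0.29936106 -0.12849391 -0.98819753]
[ 0.0016 -0.002 ] 8725 0.0006
[-0.0427 -0.0376 -0.0221 -0.0069]
tilt [ 0.0015  0.0019 -0.0296]
yaw -17.98 move [-27.76 -32.39  -1.12] turn 0.02
```

View pics/w7.png

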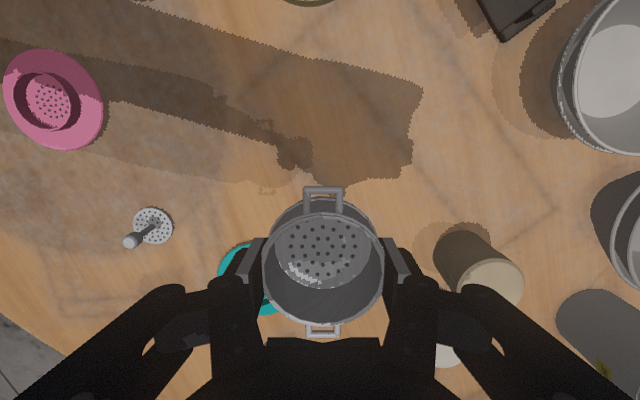

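The chamber is held upright and level (tilt about 0.002 rad). I'll carry it to above the plate.

Emit:
arm_command(moves=[[[-0.2,-2,-2.3,-0.5,0],[-0.2,-5,-5.8,-1,0],[-0.2,-8,-9.3,-1,0],[-0.2,-11,-12.8,-1,0],[-0.2,-14,-16.2,-1,0],[-0.2,-17,-19.7,-1,0],[-0.2,-20,-23.2,-1,0],[-0.2,-23,-26.7,-1,0],[-0.2,-26,-30.2,-1,0],[-0.2,-27.9,-32.3,-1,0],[-0.2,-27.9,-32.3,-1,0],[-0.2,-27.9,-32.3,-1,0]]])

```text
t: 11.2
eef_pos: [0.4669, 0.2097, 0.1691]
orientation: [3.102, -0.488, -0.001]
contact_force: [1.0, -0.0, -1.6]
opening: 0.63
```

Emit:
arm_command(moves=[[[-0.2,0,0,3,0],[-0.2,0,0,6,0],[-0.2,0,0,7.3,0],[-0.2,0,0,7.5,0],[-0.2,0,0,7.5,0]]])

```text
t: 11.7
eef_pos: [0.4681, 0.2088, 0.0951]
orientation: [3.102, -0.493, 0.001]
contact_force: [0.4, -0.6, 0.2]
opening: 0.628
```

```bash
python3 - <<'E'
from loc import *
d,W,C=cam("wrist","w8");T,s=pose();m,_=mpose(3);print(m.round(4),s["contact_force"])
L=(W-T[:3,3])@T[:3,:3]
print("chamber",circ(L*[1,1,-1],(0,0),.034,.005,.045,.027))
b=np.load("w5.npy")
p=L[(np.hypot(L[...,0],L[...,1])<.056)&(L[...,2]>.015)&(L[...,2]<.04)];print(len(p))
q=p[:,:2];rr=np.hypot(q[:,0]-.0016,q[:,1]+.0018);o=q[rr>.044];print(len(o),np.median(p[:,2]))
f=least_squares(lambda c:np.clip(np.hypot(*(o-c).T)-.046,-.003,.003),(0,0),loss="soft_l1",f_scale=.001);print("brim edge",f.x)
E
```

```text
[0.4685 0.2096 0.0958] [ 0.60207884  0.50018119 -1.16699355]
chamber (array([ 0.0007, -0.0015]), 8531, np.float64(0.0006))
3278
173 0.03954130269328032
brim edge [ 0.00232384 -0.00078167]
```

View pics/w8.png

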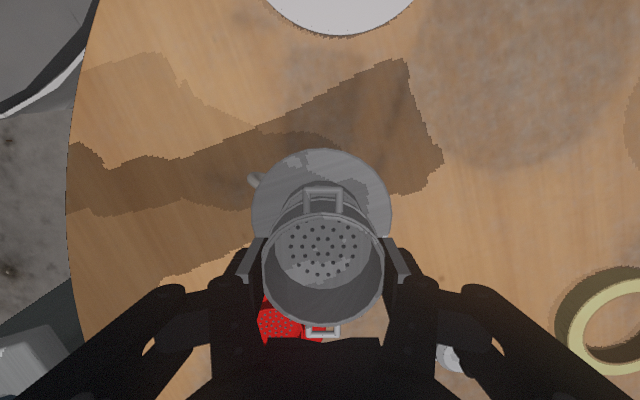

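The chamber is above the brim, with the plate visible behind it. I'll refit the brim with the right height band.

```bash
python3 - <<'E'
from loc import *
for i in range(2):
    d,W,C=cam("wrist");T,s=pose()
    L=(W-T[:3,3])@T[:3,:3]
    p=L[(np.hypot(L[...,0],L[...,1])<.06)&(L[...,2]>.034)&(L[...,2]<.048)][:,:2].astype(np.float32)
    h=cv2.convexHull(p)[:,0]
    h=h[h[:,1]>.0]  # visible far side
    f=least_squares(lambda c:np.hypot(*(h-c).T)-.046,(0,0),loss="soft_l1",f_scale=.0005)
    print(len(p),len(h),f.x.round(4),np.abs(f.fun).max().round(4),"ch",circ(L*[1,1,-1],(0,0),.034,.005,.045,.027)[0])
E
```

```text
6319 12 [ 0.0006 -0.005 ] 0.0031 ch [ 0.001  -0.0021]
6327 10 [ 0.0002 -0.0062] 0.0048 ch [ 0.001  -0.0021]
```

```bash
python3 - <<'E'
from loc import *
for i in range(2):
    d,W,C=cam("wrist");T,s=pose()
    L=(W-T[:3,3])@T[:3,:3]
    p=L[(np.hypot(L[...,0],L[...,1])<.06)&(L[...,2]>.034)&(L[...,2]<.048)][:,:2].astype(np.float32)
    h=cv2.convexHull(p)[:,0]
    h=h[h[:,1]<.005]
    f=least_squares(lambda c:np.hypot(*(h-c).T)-.046,(0,0),loss="soft_l1",f_scale=.0005)
    print(len(p),len(h),f.x.round(4),np.abs(f.fun).max().round(4),"ch",circ(L*[1,1,-1],(0,0),.034,.005,.045,.027)[0])
E
```

```text
6340 36 [ 0.0008 -0.0008] 0.0006 ch [ 0.0009 -0.0021]
6358 44 [ 0.0008 -0.0009] 0.0006 ch [ 0.0009 -0.0021]
```

Chamber and collar agree in x, and y is off by about 1 mm. I'll correct that and insert.

Emit:
arm_command(moves=[[[-0.2,0,0.1,0.5,0],[-0.2,0,0.1,1,0],[-0.2,0,0.1,1.4,0],[-0.2,0,0.1,1.6,0],[-0.2,0,0.1,1.7,0],[-0.2,0,0.1,1.7,0]]])

```text
t: 12.7
eef_pos: [0.4671, 0.2086, 0.0776]
orientation: [3.103, -0.491, -0.0]
contact_force: [0.4, -0.6, -0.8]
opening: 0.632
```

Emit:
arm_command(moves=[[[-0.2,0,0,0.1,0],[-0.2,0,0,0.2,0],[-0.2,0,0,0.2,0]]])

```text
t: 13.0
eef_pos: [0.4675, 0.2088, 0.0772]
orientation: [-3.102, 0.491, 0.0]
contact_force: [-3.6, -2.1, 15.9]
opening: 0.63
```

Contact at the expected height. I'll release and retract.

Emit:
arm_command(moves=[[[0,0,0,-0.1,0],[0.5,0,0,-0.1,0],[1,0,0,-0.1,0],[1,0,0,-0.1,0],[1,0,0,-0.1,0],[1,0,0,-4,0],[1,0,0,-8,0],[1,0,0,-12,0],[1,0,0,-12,0],[1,0,0,-12,0]]])

```text
t: 14.0
eef_pos: [0.4674, 0.2091, 0.1964]
orientation: [-3.102, 0.49, -0.002]
contact_force: [-0.8, 0.4, -0.2]
opening: 1.0
```

```bash
python3 - <<'E'
from loc import *
d,W,C=cam("wrist","w9");T,s=pose();print(T[:3,3].round(4),mpose(3)[0].round(4))
L=(W-T[:3,3])@T[:3,:3]
c,n,r=circ(W,(.468,.21),.034,.085,.12,.027);print("chamber",c,n,r,"tool",(np.r_[c,.1]-T[:3,3])@T[:3,:3])
rr=np.hypot(W[...,0]-c[0],W[...,1]-c[1])
t=W[(rr>.0255)&(rr<.029)&(W[...,2]>.09)&(W[...,2]<.11)];t=t[t[:,2]>np.percentile(t[:,2],60)]
print("rim",np.linalg.lstsq(np.c_[t[:,:2]-c,np.ones(len(t))],t[:,2],rcond=None)[0].round(4))
p=W[(rr<.06)&(W[...,2]>.05)&(W[...,2]<.06)];h=cv2.convexHull(p[:,:2].astype(np.float32))[:,0]
h=h[(h-c)@T[:2,1]<.005]
f=least_squares(lambda q:np.hypot(*(h-q).T)-.046,c,loss="soft_l1",f_scale=.0005);print("brim",f.x.round(4),np.abs(f.fun).max())
t=p;print(np.linalg.lstsq(np.c_[t[:,:2]-c,np.ones(len(t))],t[:,2],rcond=None)[0].round(4))
to(.445,-.172,.23,0)
E
```

```text
[0.4666 0.2087 0.1953] [0.4664 0.2085 0.1949]
chamber [0.4689 0.2102] 1376 0.0007 tool [ 0.0017829  -0.0021342   0.09532114]
rim [-0.0002 -0.0009  0.1017]
brim [0.4688 0.2103] 0.0009784897515339591
[0.0002 0.0003 0.0556]
yaw -17.97 move [ 9.71 36.84 -3.49] turn -17.97
```

The chamber is seated: rim at 101.7 mm, level, concentric with the brim to about 0.1 mm. Next is the press.

Emit:
arm_command(moves=[[[0.6,1.2,4.5,-1,0],[0.6,2.4,9,-1,0],[0.6,3.6,13.5,-1,0],[0.6,4.9,18,-1,0],[0.6,6.1,22.5,-1,0],[0.6,7.3,27,-1,0],[0.6,8.5,31.5,-1,0],[0.6,9.8,36,-1,0],[0.2,10.2,37.2,3,0],[0.2,10.2,37.2,7,0],[0.2,10.2,37.2,8,0],[0.2,10.2,37.2,8,0]]])

```text
t: 15.4
eef_pos: [0.4478, -0.1761, 0.1144]
orientation: [3.103, -0.491, -0.007]
contact_force: [0.7, 0.1, 0.4]
opening: 0.598
```

```bash
python3 - <<'E'
from loc import *
for i in range(2):
    d,W,C=cam("wrist","w10");T,s=pose();print(T[:3,3].round(4))
    m=(np.hypot(W[...,0]-.448,W[...,1]+.175)<.035)
    k=W[m&(W[...,2]>.040)&(W[...,2]<.06)];(x,y),r=cv2.minEnclosingCircle(k[:,:2].astype(np.float32));print("knob",x,y,r,len(k),k[:,2].max(),(np.r_[x,y,.046]-T[:3,3])@T[:3,:3])
    k=W[m&(W[...,2]>.0025)&(W[...,2]<.01)];(x,y),r=cv2.minEnclosingCircle(k[:,:2].astype(np.float32));print("disc",x,y,r,len(k))
E
```

```text
[ 0.4491 -0.1764  0.1158]
knob 0.4471893310546875 -0.17543071508407593 0.0069610318168997765 266 0.04762250401901211 [-0.00204612 -0.00039159  0.06979947]
disc 0.44683536887168884 -0.17562618851661682 0.021060295403003693 1392
[ 0.45   -0.1766  0.1167]
knob 0.4474005699157715 -0.17511683702468872 0.007033900357782841 260 0.04737696032355693 [-0.00298294 -0.00060272  0.07067179]
disc 0.4468570053577423 -0.1756507307291031 0.02104586735367775 1376
```

View pics/w10.png

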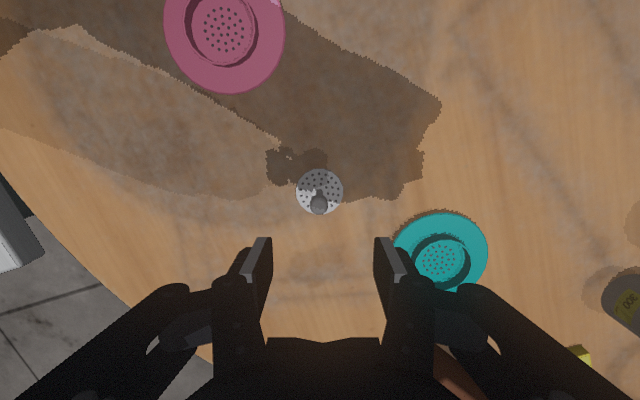

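The press stands at (319,190), nearly centred between the fingers. I'll descend to grip the knob.

Emit:
arm_command(moves=[[[0.1,-0.2,0.1,4,0],[0,-0.2,0.1,7,0],[-0.1,-0.2,0.1,8.2,0],[-0.1,-0.2,0.1,8.2,0],[-0.6,-0.2,0.1,8.2,0],[-1,-0.2,0.1,8.2,0],[-1,-0.2,0.1,8.2,0],[-1,-0.2,0.1,8.2,0],[-1,-0.2,0.1,8.2,0],[-1,-0.2,0.1,8.2,0],[-1,-0.2,0.1,8.2,0]]], squeeze=40)

```text
t: 16.6
eef_pos: [0.448, -0.1773, 0.035]
orientation: [-3.103, 0.491, -0.003]
contact_force: [-0.6, 0.5, 8.7]
opening: 0.134
```

```bash
python3 -c "
from h import *
print(mpose(4))"
```

```text
(array([ 0.44803069, -0.17727407,  0.03494564]), array([6.58535671e-06, 1.63859308e-05, 1.12575603e-05]))
```

Emit:
arm_command(moves=[[[-1,0,0,-3,0],[-1,0,0,-8,0],[-1,0,0,-13,0],[-1,0,0,-17,0],[-1,0,0,-17,0],[-1,0,0,-17,0]]])

```text
t: 17.4
eef_pos: [0.4476, -0.1767, 0.2047]
orientation: [-3.102, 0.49, -0.004]
contact_force: [-0.4, 0.3, -1.1]
opening: 0.131
```

```bash
python3 - <<'E'
from loc import *
for i in range(2):
    d,W,C=cam("wrist","w11");T,s=pose();print(T[:3,3].round(4),s["opening"])
    L=(W-T[:3,3])@T[:3,:3]
    k=L[(np.hypot(L[...,0],L[...,1])<.035)&(L[...,2]>.018)&(L[...,2]<.04)]
    (x,y),r=cv2.minEnclosingCircle(k[:,:2].astype(np.float32));print("disc",x,y,r,len(k))
    print(np.linalg.lstsq(np.c_[k[:,:2],np.ones(len(k))],k[:,2],rcond=None)[0].round(4))
to(.4675,.2095,.2,-18)
E
```

```text
[ 0.4468 -0.1764  0.2036] 0.13182737635371258
disc -0.00052671879529953 -0.0012904381146654487 0.021127652376890182 2385
[ 0.0577 -0.0191  0.0287]
[ 0.4463 -0.1764  0.203 ] 0.13125630226891727
disc -0.0008116138051263988 -0.0015610718401148915 0.02098419889807701 2379
[ 0.0612 -0.0169  0.0292]
yaw -17.96 move [ -9.89 -37.36   0.32] turn 0.04
```

View pics/w11.png

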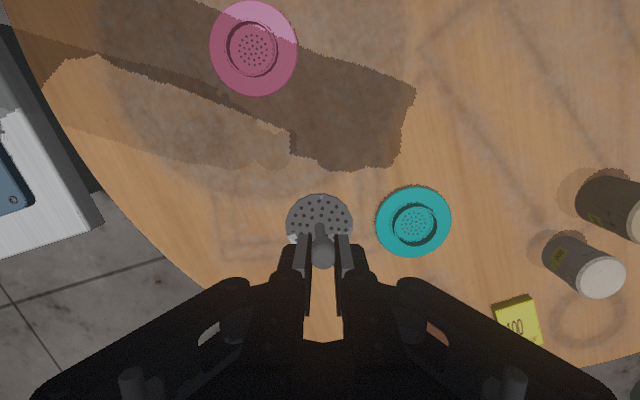

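The press is held with a slight tilt (about 0.06 rad), which moves the disc about 2 mm. I'll compensate for that and carry it over.

Emit:
arm_command(moves=[[[-1,-0.8,-3,0,0],[-1,-2,-7.5,0,0],[-1,-3.2,-12,0,0],[-1,-4.4,-16.5,0,0],[-1,-5.6,-21,0,0],[-1,-6.8,-25.5,0,0],[-1,-7.9,-30,0,0],[-1,-9,-34.5,0,0],[-1,-9.7,-37,0,0],[-1,-9.75,-37.4,0,0],[-1,-9.75,-37.4,0,0],[-1,-9.75,-37.4,0,0]]])

```text
t: 18.7
eef_pos: [0.4695, 0.2069, 0.203]
orientation: [3.101, -0.494, -0.002]
contact_force: [0.1, -0.6, -0.4]
opening: 0.138
```

Emit:
arm_command(moves=[[[-1,0,0,3,0],[-1,0,0,5.2,0],[-1,0,0,5.5,0],[-1,0,0,5.5,0],[-1,0,0,5.5,0]]])

```text
t: 19.2
eef_pos: [0.4706, 0.2084, 0.1498]
orientation: [-3.102, 0.493, -0.002]
contact_force: [-0.2, 0.7, -0.6]
opening: 0.137
```

```bash
python3 - <<'E'
from loc import *
for i in range(2):
    d,W,C=cam("wrist","w12");T,s=pose();print(T[:3,3].round(4))
    L=(W-T[:3,3])@T[:3,:3]
    k=L[(np.hypot(L[...,0],L[...,1])<.035)&(L[...,2]>.018)&(L[...,2]<.037)]
    (x,y),r=cv2.minEnclosingCircle(k[:,:2].astype(np.float32));print("disc",x,y,r,len(k))
    k=L[(np.hypot(L[...,0],L[...,1])<.033)&(L[...,2]>.04)&(L[...,2]<.057)][:,:2]
    k=k[np.hypot(*k.T)>.022]
    f=least_squares(lambda q:np.hypot(*(k-q).T)-.0275,(0,0),loss="soft_l1",f_scale=.0005);print("rim",f.x.round(4),len(k),np.median(np.abs(f.fun)))
E
```

```text
[0.4707 0.2087 0.1499]
disc -0.0013221828266978264 -0.0011959872208535671 0.020882895216345787 2386
rim [-0.0022 -0.0002] 1002 0.0008554483478883448
[0.4707 0.2089 0.1499]
disc -0.0012606808450073004 -0.0012046245392411947 0.021018315106630325 2381
rim [-0.002 -0.   ] 1021 0.0008710904361507905
```

View pics/w12.png

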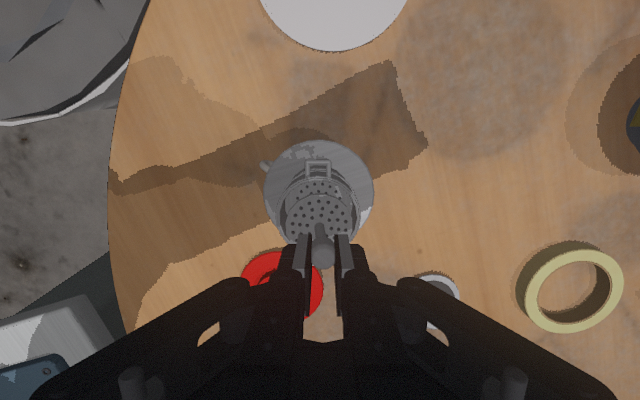

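Disc and rim agree to about 1 mm. I'll apply that correction and insert the press.

Emit:
arm_command(moves=[[[-1,-0.1,0.1,0.5,0],[-1,-0.1,0.1,1.5,0],[-1,-0.1,0.1,2.5,0],[-1,-0.1,0.1,3.3,0],[-1,-0.1,0.1,3.8,0],[-1,-0.1,0.1,3.8,0]]])

```text
t: 19.9
eef_pos: [0.4681, 0.2079, 0.1099]
orientation: [3.102, -0.491, -0.002]
contact_force: [0.2, 0.6, -0.8]
opening: 0.131
```

Emit:
arm_command(moves=[[[-1,0,0,0.1,0],[-1,0,0,0.2,0],[-1,0,0,0.2,0],[-1,0,0,0.2,0]]])

```text
t: 20.3
eef_pos: [0.4688, 0.2084, 0.1091]
orientation: [-3.103, 0.491, -0.001]
contact_force: [0.5, -0.4, 0.7]
opening: 0.134
```

Emit:
arm_command(moves=[[[-1,0,0,0.1,0],[-1,0,0,0.1,0]]])

```text
t: 20.5
eef_pos: [0.4694, 0.2086, 0.1086]
orientation: [-3.102, 0.491, -0.002]
contact_force: [-1.1, -1.5, 6.5]
opening: 0.135
```

Contact at the expected height. I'll release a little at a time, then lift.

Emit:
arm_command(moves=[[[-0.6,0,0,0,0],[-0.4,0,0,0,0],[-0.2,0,0,0,0],[-0.2,0,0,0,0],[-0.2,0,0,-2,0],[-0.2,0,0,-6,0],[0,0,0,-9,0],[0,0,0,-9,0],[0,0,0,-9,0]]])

```text
t: 21.4
eef_pos: [0.4686, 0.2085, 0.198]
orientation: [-3.102, 0.49, -0.001]
contact_force: [0.3, -0.1, -0.9]
opening: 0.499
```

```bash
python3 - <<'E'
from loc import *
d,W,C=cam("wrist","w13");T,s=pose();print(T[:3,3].round(4))
c,n,r=circ(W,(.468,.21),.034,.085,.106,.027);print("chamber",c,n,r,"tool",(np.r_[c,.1]-T[:3,3])@T[:3,:3])
k=W[(np.hypot(W[...,0]-c[0],W[...,1]-c[1])<.025)&(W[...,2]>.112)&(W[...,2]<.13)]
(x,y),r=cv2.minEnclosingCircle(k[:,:2].astype(np.float32));print("knob",x,y,r,len(k),k[:,2].max())
k=W[(np.hypot(W[...,0]-c[0],W[...,1]-c[1])<.021)&(W[...,2]>.070)&(W[...,2]<.085)]
print(np.linalg.lstsq(np.c_[k[:,:2]-c,np.ones(len(k))],k[:,2],rcond=None)[0].round(4),len(k))
print(blob(W,(.534,.045),.04,.033,.06))
to(.534,.045,.2,-18)
E
```

```text
[0.468  0.2082 0.1972]
chamber [0.4689 0.2102] 1352 0.0007 tool [ 0.0003173  -0.00222943  0.09718124]
knob 0.46836405992507935 0.2100280076265335 0.006971897091716528 256 0.12134102558387719
[-0.0096 -0.0125  0.0781] 1360
[5.447e-01 5.240e-02 5.400e-03 5.453e-01 5.400e-02 4.320e-02 3.000e+01]
yaw -17.96 move [11.31 13.49 -0.28] turn 0.04
```

View pics/w13.png

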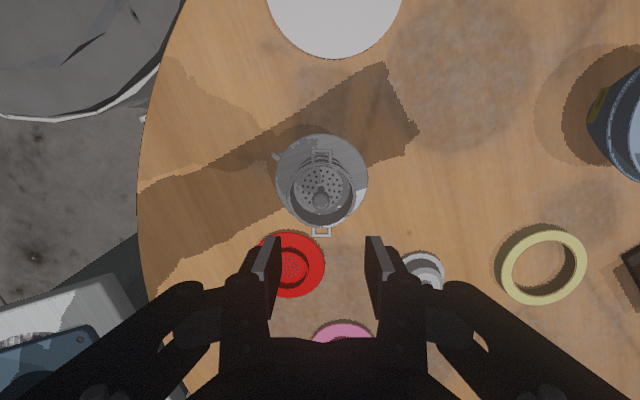

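The press is in place: knob 0.5 mm from the chamber axis, top at 121 mm, level. Next is the lid.

Emit:
arm_command(moves=[[[0.2,3,3.5,-1,0],[0.2,6,7,-1,0],[0.2,9,10.5,-1,0],[0.2,11.4,13.4,-1,0],[0.2,11.4,13.4,3,0],[0.2,11.4,13.4,7,0],[0.2,11.4,13.4,8,0],[0.2,11.4,13.4,8,0],[0.2,11.4,13.4,8,0]]])

```text
t: 22.35
eef_pos: [0.5362, 0.0456, 0.1186]
orientation: [3.103, -0.491, 0.001]
contact_force: [-0.0, -0.3, 0.1]
opening: 0.6
```

```bash
python3 - <<'E'
from loc import *
for i in range(2):
    d,W,C=cam("wrist","w14");T,s=pose();print(T[:3,3].round(4))
    L=(W-T[:3,3])@T[:3,:3]
    m=np.hypot(W[...,0]-.54,W[...,1]-.048)<.045
    for n,a,b in(("knob",.038,.06),("all",.004,.06)):
        k=L[m&(W[...,2]>a)&(W[...,2]<b)];(x,y),r=cv2.minEnclosingCircle(k[:,:2].astype(np.float32));print(n,x,y,r,len(k))
E
```

```text
[0.5368 0.0457 0.1192]
knob 0.005533777642995119 -0.003307592123746872 0.007908673956990242 364
all 0.005423648748546839 -0.0029625087045133114 0.032073259353637695 4012
[0.5369 0.0459 0.1193]
knob 0.005510811693966389 -0.0030033092480152845 0.007762725930660963 360
all 0.005597083829343319 -0.003011429449543357 0.031998299062252045 3997
```

Emit:
arm_command(moves=[[[0.1,0.45,-0.15,4,0],[0,0.45,-0.15,7,0],[-0.1,0.45,-0.15,8.3,0],[-0.1,0.45,-0.15,8.3,0],[-0.6,0.45,-0.15,8.3,0],[-1,0.45,-0.15,8.3,0],[-1,0.45,-0.15,8.3,0],[-1,0.45,-0.15,8.3,0],[-1,0.45,-0.15,8.3,0],[-1,0.45,-0.15,8.3,0],[-1,0.45,-0.15,8.3,0]]], squeeze=40)

```text
t: 23.55
eef_pos: [0.5417, 0.0457, 0.0365]
orientation: [-3.102, 0.491, -0.004]
contact_force: [-1.5, -0.6, 8.4]
opening: 0.152
```

```bash
python3 -c "
from h import *
print(mpose(4))"
```

```text
(array([0.541742  , 0.04565947, 0.03654316]), array([1.82036471e-05, 2.37700358e-05, 1.21200631e-05]))
```

Emit:
arm_command(moves=[[[-1,0,0,-3,0],[-1,0,0,-8,0],[-1,0,0,-13,0],[-1,0,0,-17,0],[-1,0,0,-17,0],[-1,0,0,-17,0]]])

```text
t: 24.35
eef_pos: [0.5408, 0.046, 0.2059]
orientation: [-3.101, 0.49, -0.003]
contact_force: [-0.4, 0.3, -1.9]
opening: 0.158
```

```bash
python3 - <<'E'
from loc import *
for i in range(2):
    d,W,C=cam("wrist","w15");T,s=pose();print(T[:3,3].round(4),s["opening"])
    L=(W-T[:3,3])@T[:3,:3]
    k=L[(np.hypot(L[...,0],L[...,1])<.045)&(L[...,2]>.015)&(L[...,2]<.045)]
    (x,y),r=cv2.minEnclosingCircle(k[:,:2].astype(np.float32));print("lid",x,y,r,len(k))
    f=k[np.hypot(k[:,0]-x,k[:,1]-y)>.0285];print("flange",np.linalg.lstsq(np.c_[f[:,:2],np.ones(len(f))],f[:,2],rcond=None)[0].round(4),len(f))
E
```

```text
[0.5399 0.046  0.2046] 0.15463105462096421
lid 0.0018178668105974793 -0.00238217506557703 0.03190881386399269 2714
flange [-0.0019 -0.0034  0.0277] 1026
[0.5394 0.0458 0.2039] 0.15999266192280234
lid 0.001338559901341796 -0.0020736660808324814 0.03189929947257042 2759
flange [-0.0008 -0.0023  0.0283] 1052
```

The lid is held level. I'll carry it over the chamber.

Emit:
arm_command(moves=[[[-1,-2,-2.2,0,0],[-1,-5,-5.5,0,0],[-1,-8,-8.8,0,0],[-1,-11,-12.1,0,0],[-1,-12,-13.25,0,0],[-1,-12,-13.25,0,0],[-1,-12,-13.25,2,0],[-1,-12,-13.25,4,0],[-1,-12,-13.25,4.5,0],[-1,-12,-13.25,4.5,0],[-1,-12,-13.25,4.5,0]]])

```text
t: 25.55
eef_pos: [0.4677, 0.208, 0.1601]
orientation: [3.103, -0.493, 0.001]
contact_force: [0.0, 0.4, -1.1]
opening: 0.155
```

```bash
python3 - <<'E'
from loc import *
for i in range(2):
    d,W,C=cam("wrist","w16");T,s=pose();print(T[:3,3].round(4))
    L=(W-T[:3,3])@T[:3,:3]
    k=L[(np.hypot(L[...,0],L[...,1])<.045)&(L[...,2]>.015)&(L[...,2]<.04)]
    (x,y),r=cv2.minEnclosingCircle(k[:,:2].astype(np.float32));print("lid",x,y,r,len(k))
    p=L[(np.hypot(L[...,0],L[...,1])<.06)&(abs(L[...,2]-(T[2,3]-.056))<.006)][:,:2].astype(np.float32)
    h=cv2.convexHull(p)[:,0];h=h[h[:,1]<.005]
    f=least_squares(lambda c:np.hypot(*(h-c).T)-.046,(0,0),loss="soft_l1",f_scale=.0005)
    print("brim",len(p),f.x.round(4),np.abs(f.fun).max().round(4))
E
```

```text
[0.4678 0.2084 0.1604]
lid 0.0008856966160237789 -0.0014617409324273467 0.031905606389045715 2816
brim 3269 [ 0.0001 -0.0023] 0.0004
[0.4678 0.2086 0.1605]
lid 0.0009948810329660773 -0.0015591287519782782 0.03192152827978134 2820
brim 3251 [ 0.0002 -0.0018] 0.0007
```

View pics/w16.png

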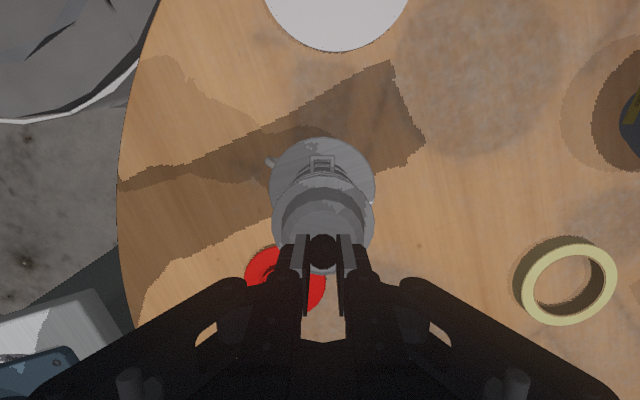

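The lid is within 1 mm of the stack axis. Inserting it now.

Emit:
arm_command(moves=[[[-1,-0.07,-0.05,0.7,0],[-1,-0.07,-0.05,1.5,0],[-1,-0.07,-0.05,2.1,0],[-1,-0.07,-0.05,2.4,0],[-1,-0.07,-0.05,2.5,0],[-1,-0.07,-0.05,2.5,0]]])

```text
t: 26.25
eef_pos: [0.4666, 0.2093, 0.1346]
orientation: [3.103, -0.491, -0.0]
contact_force: [-0.3, -0.0, -0.2]
opening: 0.155
```

Emit:
arm_command(moves=[[[-1,0,0,0.1,0],[-1,0,0,0.2,0],[-1,0,0,0.2,0]]])

```text
t: 26.55
eef_pos: [0.4671, 0.2096, 0.1333]
orientation: [-3.102, 0.491, -0.001]
contact_force: [-1.1, -0.6, 3.8]
opening: 0.161
```

Contact at 133.3 mm, as expected. I'll release and retract.

Emit:
arm_command(moves=[[[-0.6,0,0,0,0],[-0.4,0,0,0,0],[-0.2,0,0,0,0],[-0.2,0,0,0,0],[-0.2,0,0,-2,0],[-0.2,0,0,-6,0],[0,0,0,-9,0],[0,0,0,-9,0],[0,0,0,-9,0]]])

```text
t: 27.45
eef_pos: [0.4667, 0.2097, 0.223]
orientation: [-3.102, 0.49, -0.001]
contact_force: [-0.0, 0.5, -0.8]
opening: 0.501
```

```bash
python3 - <<'E'
from loc import *
d,W,C=cam("wrist","w17");T,s=pose();print(T[:3,3].round(4),mpose(4)[0].round(4),s["contact_force"])
c=(.468,.21);rr=np.hypot(W[...,0]-c[0],W[...,1]-c[1])
for n,a,b,R_ in(("knob",.133,.155,.03),("lid",.098,.155,.036)):
    k=W[(rr<R_)&(W[...,2]>a)&(W[...,2]<b)];q,r=cv2.minEnclosingCircle(k[:,:2].astype(np.float32));print(n,q,r,k[:,2].max())
r2=np.hypot(W[...,0]-q[0],W[...,1]-q[1]);k=W[(r2>.0285)&(r2<.032)&(abs(W[...,2]-.105)<.006)]
print("flange",np.linalg.lstsq(np.c_[k[:,:2]-c,np.ones(len(k))],k[:,2],rcond=None)[0].round(4),len(k))
p=W[(rr<.06)&(abs(W[...,2]-.056)<.006)];h=cv2.convexHull(p[:,:2].astype(np.float32))[:,0];h=h[(h-c)@T[:2,1]<.005]
f=least_squares(lambda q:np.hypot(*(h-q).T)-.046,c,loss="soft_l1",f_scale=.0005);print("brim",f.x.round(4))
print(np.linalg.lstsq(np.c_[p[:,:2]-c,np.ones(len(p))],p[:,2],rcond=None)[0].round(4))
d,V,C=cam("top");U=np.load("top.npy")
for n,c,r,a in(("tape",(.722,.017),.07,.006),("saucer",(.533,.384),.08,.006),("soap",(.504,-.396),.08,.03)):print(n,blob(U,c,r,a,.1),blob(V,c,r,a,.1))
E
```

```text
[0.4661 0.2094 0.2222] [0.4659 0.2091 0.2218] [-0.38477564 -0.14234643 -0.05085403]
knob (0.46853211522102356, 0.21118120849132538) 0.007920440286397934 0.1461220505962611
lid (0.4678565263748169, 0.21025806665420532) 0.03582565486431122 0.1461220505962611
flange [ 0.0038 -0.0009  0.1045] 665
brim [0.4687 0.2104]
[ 0.0007 -0.0017  0.0556]
tape [7.218e-01 1.640e-02 6.980e-02 7.074e-01 1.690e-02 2.340e-02 2.520e+02] [7.218e-01 1.720e-02 6.970e-02 7.064e-01 1.360e-02 2.250e-02 2.550e+02]
saucer [5.383e-01 3.776e-01 7.080e-02 5.335e-01 3.843e-01 1.900e-02 1.010e+03] [5.801e-01 3.924e-01 4.000e-02 5.859e-01 3.948e-01 1.900e-02 1.210e+02]
soap [ 5.024e-01 -4.018e-01  4.660e-02  5.020e-01 -3.997e-01  5.600e-02
  4.850e+02] [ 5.025e-01 -4.028e-01  4.630e-02  5.020e-01 -3.999e-01  5.570e-02
  4.760e+02]
```

```bash
python3 -c "
from station import robot
print(robot.finish_job())"
```

```text
the job is handed in; nothing more can be done
None
```

The coffee filter is assembled on the cup: plate, chamber, press and lid went on in that order, one grasp each with no retries. I handed the job in at about 27.7 s of the 109 s allowed. The hand-in gives no verdict, so the following are my own last camera checks.

| Part | Measured | Expected |
|---|---|---|
| Plate | brim top at 55.6 mm, level to 0.002 rad, about 1 mm from the cup's measured centre | 56 mm |
| Chamber | rim at 101.7 mm, level, centred on the plate to about 0.1 mm | 102 mm |
| Press | knob top at 121.3 mm, 0.5 mm off the chamber's axis | 120 mm |
| Lid | knob top at 146.1 mm, flange level to 0.004 rad, knob about 0.8 mm off the stack axis | 145 mm |

- **Not re-measured:** I checked the chamber before the press and lid went on, and the press before the lid. The plate's brim, measured last, had not shifted.
- **Bystanders:** the tape roll and soap block had not moved to within about 1 mm. The arm hid most of the saucer in the last top view, so I could not re-measure it. In the last wrist picture, before the lid was lowered, the part in view still sat in its place.
- **Disagreements:** the wrist camera showed a steady offset of 1–2 mm from the arm's reported position. I allowed for it by comparing parts within the same view. The press hung about 0.06 rad tilted in the grip, and came out level once released.

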